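Fold up a dressing tray and hold its end board against the sprung stop

ROBOT

A 6-joint arm with a two-finger parallel gripper is mounted at the origin on the work surface. World frame = base frame: x ahead of the robot, y to its left, z up, the work surface at z = 0. Lengths are in m, angles in rad, forces in N, time in s.
With the tool pointing down it reaches from about 0.375 to 0.975 m from the base axis. Payload 3.8 kg.
Tool frame: the origin (TCP) lies midway between the tips of the shut fingers; the grasp point (between the pads) lies 19 mm behind it; z points along the fingers, y is the line along which they close (so a half turn about z gives the same grasp; the last joint's range is limited). The gripper opens to 88 mm and grips with 3 to 60 N. Pads are 18 mm wide; open, the fingers measure 123 mm over their backs; the gripper's body (75 mm by 187 mm) begins 45 mm behind the grasp point.
Start: joints at [-1.263, 0.264, 1.604, -0, 1.274, -0.037], TCP at [0.228, -0.635, 0.239] pointing down, gripper open.
Joint ranges: [-2.63, 2.63], [-0.94, 2.18], [0.31, 2.57], [-1.31, 4.45], [0, 2.66], [-2.55, 2.55]. Speed limits (rad/s): [2.57, 2.57, 3.14, 3.14, 3.14, 3.14].

INTERFACE

Orientations are given as a unit quaternion [w, x, y, z].
In Python, from bench import env, cams, order gives the robot as it stands.
- The arm moves only by the shell command python3 -m jog [FORCE], which reads ROWS from standard input. ROWS is 1 to 5 rows, one to a line, with the numbers parted by commas; each row has 7 numbers: dx, dy, dz in shares of the most that a row can go, 1 being 50 mm, then a rotation vector rx, ry, rz in rad, then the finger opening in m; each row shifts and turns the commanded pose from where the row before left it, along the tool's axes as they then stand; what a row does not reach is not made up. A row lasts 1/10 s, in which the tool goes at most 0.05 m and 0.15 rad, less where a joint would pass 70% of its speed; a pose out of reach is approached as far as the arm can. The fingers move at their own pace and stop on an object; FORCE is the grip in N (left out, the last holds). Time passes only in rows, so rows that do not move let the fingers close. It prints the time, the measured TCP pose, the force, the opening and the grip force at its end. Input that does not fit is refused with a message, and nothing moves.
- env.sense(): the state, without advancing time (a new reading comes with each control period).
- cams.snapshot(name): name is "side" or "top" or "wrist"; returns the picture (420x560x3 uint8, red, green, blue); there is no depth.
- cams.camera_params(name): a dict with "fov_y" (degrees; the focal length in pixels is half the picture's height over the tangent of half this angle, whatever the lens; pixels are square), "cx", "cy" (the principal point, pixels), "world_to_cam" (4x4, takes a point from world to camera coordinates). Camera axes: x right, y down, z forward; pixel columns grow to the right and rows downward; lengths in m; the calibration is good to about 2 mm. A picture is of the moment at which its call begins: read the wrist's pose just before it. camera_params takes no time and is no camera call; for the wrist camera it gives the pose at the moment of the call.
- order.job_done(): hands the job in; it is judged then, once.
The state is a dict: "clock": time; "joint_pos": joint angles; "joint_velocities": joint speeds; "effort": joint torques, N m; "ee_pos": TCP position; "eef_rot": TCP orientation; "ft_force": force on the tool from outside, world axes, zero at the start; "ft_torque": the same for the moment, N m; "width": finger opening in m; "grasp_force": force on a finger pad.
Only numpy, scipy, OpenCV 4.12 (cv2) and the standard library are available. Lean on these libraries where they do the work, as an engineer would, in place of code of your own. Each camera call takes 0.05 s, during which the arm holds its last target. There are 200 camera calls.

TASK

Fold both side flaps of the aluminium tray fully upright, then stand the loose blue end board on the tray floor between them, square across the tray, and push it against the two rubber pads of the sprung stop at the far end. Finish while still holding it there with a steady push of about 10 N, the orange pointer in the green part of the scale, so that someone can screw the flaps to it; do not let go. Do not ram the stop, and leave everything else where they are.

Things in the scene. Friction and masses are not known exactly. Their poses are not given: they have to be found in the camera images.
- fixture: Fixed plywood board, 14 mm thick, x -120 to +170, y -120 to +120 mm, carrying the tray blank and the sprung stop. Origin on the bench surface under the tray; x runs along the tray from its near wall to the stop, y to the left flap, z up.
- tray_floor (a point): On top of the aluminium tray floor: fixture x = 0, y = 0, z = 18 mm. The floor spans fixture x -100 to +80, y -60 to +60. A fixed near wall, 55 mm high above the floor and 4 mm thick, stands across the near end at x = -98.
- scale (a point): Middle of the top of the grey stop housing (fixture x = 130, y = 0, z = 64 mm). The housing is 130 mm wide and spans x 110 to 150; the scale on top is white, green, red from near to far.
- flap_left (a joint): Left (+y) tray flap: aluminium panel with a blue edge, 174 mm along x, 55 mm from hinge to free edge, 4 mm thick. Hinge along fixture x at y = +60, z = 18 mm. 0 = flat outwards, 1.57 rad = upright (end stop). Starts at 0.5 to 0.9, stays where left (stiff hinge, about 1.5 N at the edge); can be pushed up from outside at its edge.
- flap_right (a joint): Right (-y) side flap, the mirror image of the left one: hinge line at y = -60, z = 18, 0 rad flat outwards, 1.57 rad upright (end stop).
- flap_left_edge (a point): Middle of the left flap's free edge: 55 mm from the hinge, at fixture x = -10.
- flap_right_edge (a point): Middle of the right flap's free edge: 55 mm from the hinge, at fixture x = -10.
- stop (a joint): Travel of the sprung stop along fixture +x (m): 0 = at rest, 0.028 = bottomed. The spring pushes back 0.6 N per mm (6 N at 10 mm, 10 N at 16.7 mm, 13.5 N at 22.5 mm). The tip of the orange pointer is in the green part of the scale from 10 to 22.5 mm.
- stop_face (a point): Midway between the two black rubber pads of the stop, in the plane of their faces: at rest fixture x = 30, y = 0, z = 40 mm; moves with the stop. The pads are at y = -38 and +38, 22 mm wide, z 23 to 57. The gap between them, 54 mm wide and 40 mm deep (to a crossbar at z 44 to 56), has room for a finger.
- end_board: Loose blue wooden end board, 20 mm thick (own x), 100 mm wide (own y), 60 mm high (own z), 0.12 kg; it stands upright on its long edge on the bench at the start, to the left or right of the fixture. Origin at the centre of its underside. It fits between the raised flaps with 8 mm to spare on each side and may face either way round.
- pill_tub: Closed white pill tub, 52 mm across, 54 mm high, upright on the bench on the other side of the fixture from the end board. Origin at the centre of its underside. Leave alone.
- torch: Yellow torch with a black head ring, 165 mm long, 45 mm across, lying along its own x on the bench at the far right. Origin under its middle. Leave alone.
- screwdriver: Screwdriver lying on the bench at the far left. Leave alone.
- screw_tin: Small steel bowl, 70 mm across, 35 mm high, on the bench at the left. Origin at the centre of its underside. Leave alone.
- kidney_dish: Steel kidney dish, 180 mm long, 36 mm high, in the upper crate. Leave alone.
- glass_bottle: Small amber glass bottle, 36 mm across, 85 mm high, in the upper crate, beside a red first-aid box. The two stacked crates, 400 x 270 mm and 251 mm high together, are fixed at the right of the bench (x 0.27 to 0.67, y -0.73 to -0.46). Leave alone.
Not all that is in view belongs to the job. Of the things like the end_board, leave any that is red; of the rest the larger one is meant.

How it is judged:
By the outcome, as a careful person would: the job done as asked, in the order asked, and still so for the second after the job is handed in, while the arm keeps its last pose, push and grip.
It also fails if it takes over 56 s, if anything falls off the work surface, if the arm or the gripper's body presses on something with over 40 N, if the wrist force passes 120 N, or if a joint passes its speed limit or range.

## Working session

There is one attempt and no reset: what is moved stays moved. The work goes in short steps, Python scripts to look and compute and a shell command to move; the robot and the scene stay as the last step left them, time stands still between calls to the robot, and variables do not carry over. Pictures are saved under pics/ and viewed, at most 10 in all, crops included, and the job is handed in when it is done.

View pics/t0.png

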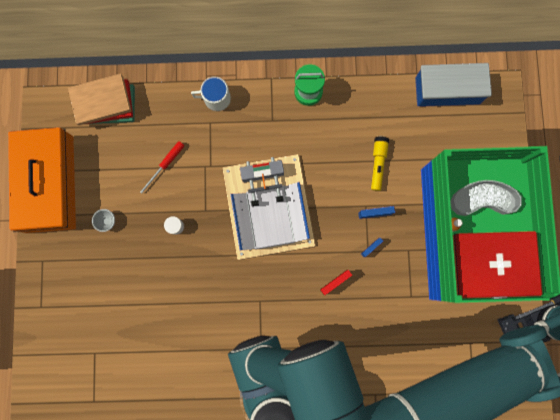

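View pics/s0.png

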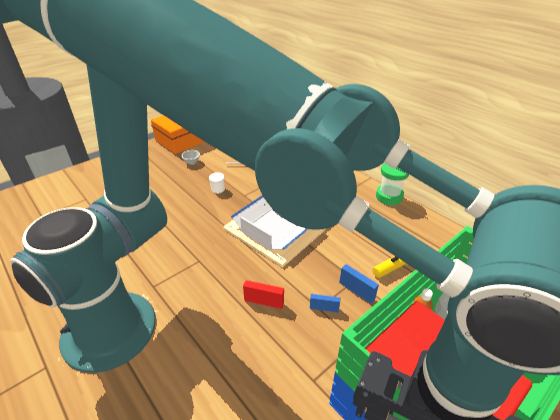

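The top view shows the fixture near (268,207), about 10° turned, with both flaps half raised. The larger blue board is at (377,212), a small blue decoy at (373,247) and a red one at (337,282). The side view shows the same boards at (358,283), (324,302) and (264,293). Next come coarse positions from both views.

```bash
cat >> h.py <<'E'
def blobs(im,kind='blue',amin=60):
    hsv=cv2.cvtColor(im,cv2.COLOR_RGB2HSV)
    lo,hi={'blue':((105,120,50),(125,255,255)),'orange':((5,150,120),(20,255,255))}[kind]
    m=cv2.inRange(hsv,lo,hi); c,_=cv2.findContours(m,cv2.RETR_EXTERNAL,cv2.CHAIN_APPROX_NONE)
    return [k for k in c if cv2.contourArea(k)>amin]
E
python3 - <<'E'
from h import *
np.set_printoptions(precision=3,suppress=True)
for n,f in(('top','t0'),('side','s0')):
    im=cv2.imread(f'pics/{f}.png')[:,:,::-1].copy();P=cams.camera_params(n)
    for k in blobs(im,amin=25):
        r=cv2.minAreaRect(k); print(n,r[0],r[1],cv2.contourArea(k),'z60',onz(P,*r[0],.06)[:2], [onz(P,*q,.06)[:2].round(3).tolist() for q in cv2.boxPoints(r)])
    if n=='top':
        m=cv2.inRange(cv2.cvtColor(im,cv2.COLOR_RGB2HSV),(15,40,170),(30,140,255)); m[:,:215]=0;m[:,325:]=0;m[:145]=0;m[265:]=0
        c=max(cv2.findContours(m,0,2)[0],key=cv2.contourArea);r=cv2.minAreaRect(c)
        q=np.array([onz(P,*x,.014) for x in cv2.boxPoints(r)])
        print('ply',r,q, np.linalg.norm(q-np.roll(q,1,0),axis=1),q.mean(0))
E
```

```text
top (371.9254455566406, 246.91714477539062) (4.9800705909729, 24.231386184692383) 98.0 z60 [ 0.431 -0.287] [[0.413, -0.255], [0.459, -0.31], [0.448, -0.319], [0.402, -0.264]]
top (376.3923645019531, 212.13848876953125) (7.318049430847168, 35.473934173583984) 216.5 z60 [ 0.533 -0.305] [[0.539, -0.252], [0.549, -0.357], [0.527, -0.358], [0.517, -0.254]]
top (236.33782958984375, 221.5270233154297) (53.75846862792969, 1.479590892791748) 29.5 z60 [0.518 0.111] [[0.598, 0.126], [0.598, 0.121], [0.439, 0.098], [0.438, 0.102]]
top (303.13201904296875, 209.97601318359375) (54.9178352355957, 1.878297209739685) 51.0 z60 [ 0.546 -0.088] [[0.628, -0.073], [0.629, -0.079], [0.466, -0.103], [0.465, -0.097]]
top (430.05535888671875, 231.32965087890625) (138.35951232910156, 10.975635528564453) 1323.0 z60 [ 0.472 -0.46 ] [[0.679, -0.443], [0.68, -0.476], [0.271, -0.476], [0.27, -0.444]]
top (213.50001525878906, 88.99999237060547) (21.920310974121094, 21.920310974121094) 384.0 z60 [0.93  0.175] [[0.932, 0.223], [0.98, 0.175], [0.929, 0.127], [0.881, 0.176]]
top (445.25982666015625, 99.16805267333984) (
[... 208 characters left out ...]
03711), 80.04937744140625) [[ 0.706  0.163  0.014]
 [ 0.741 -0.079  0.014]
 [ 0.441 -0.12   0.014]
 [ 0.407  0.116  0.014]] [0.303 0.245 0.303 0.239] [0.574 0.02  0.014]
side (345.7500305175781, 401.7500305175781) (54.44721603393555, 25.45584487915039) 764.5 z60 [ 0.272 -0.496] [[0.245, -0.448], [0.298, -0.446], [0.297, -0.542], [0.248, -0.54]]
side (324.4039611816406, 302.72052001953125) (29.00993537902832, 14.14151668548584) 372.5 z60 [ 0.405 -0.313] [[0.368, -0.3], [0.4, -0.274], [0.443, -0.326], [0.411, -0.35]]
side (358.19232177734375, 282.9615173339844) (43.543968200683594, 19.137157440185547) 716.0 z60 [ 0.511 -0.326] [[0.477, -0.28], [0.537, -0.261], [0.544, -0.372], [0.487, -0.385]]
```

```bash
python3 - <<'E'
from h import *
im=cv2.imread('pics/t0.png')[140:270,200:420]
cv2.imwrite('pics/tc.png',cv2.resize(im,None,fx=3.6,fy=3.6,interpolation=cv2.INTER_CUBIC))
E
```

```text
(no output)
```

View pics/tc.png

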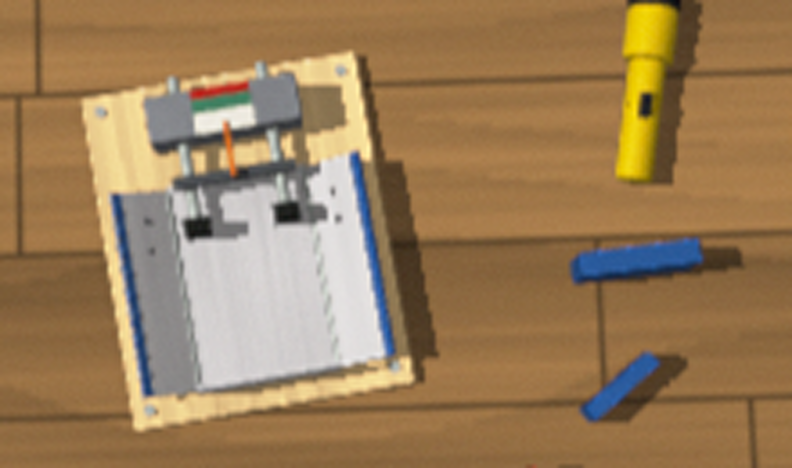

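The crop shows the fixture at yaw of about +8°, the flap edges (blue lines) at crop x≈130 and 372, and the pads at (198,227) and (287,211). The board's top is centred at about (637,260). I'll move over to the fixture for the wrist views.

Careful with the scale: shifts go in shares of 50 mm. That gives: -0.0376 m is -0.752, 0.0136 m is 0.272.

```bash
echo '0.272,-0.752,-0.24,0,0,0,0.088
0.272,-0.752,-0.24,0,0,0,0.088
0.272,-0.752,-0.24,0,0,0,0.088
0.272,-0.752,-0.24,0,0,0,0.088
0.272,-0.752,-0.24,0,0,0,0.088' | python3 -m jog
echo '0.732,-0.438,0,0,0,0,0
0.732,-0.438,0,0,0,0,0
0.732,-0.438,0,0,0,0,0
0.732,-0.438,0,0,0,0,0
0.732,-0.438,0,0,0,0,0' | python3 -m jog
echo '0.732,-0.438,0,0,0,0,0
0.732,-0.438,0,0,0,0,0
0.732,-0.438,0,0,0,0,0
0.732,-0.438,0,0,0,0,0
0.732,-0.438,0,0,0,0,0' | python3 -m jog
echo '0,0,0,0,0,-0.15,0
0,0,0,0,0,-0.15,0
0,0,0,0,0,-0.15,0
0,0,0,0,0,-0.15,0
0,0,0,0,0,-0.15,0' | python3 -m jog
echo '0,0,0,0,0,-0.15,0
0,0,0,0,0,-0.15,0
0,0,0,0,0,-0.15,0
0,0,0,0,0,-0.15,0
0,0,0,0,0,0,0' | python3 -m jog
python3 - <<'E'
from h import *
np.set_printoptions(precision=3,suppress=True)
s=env.sense();im,W=snap('wrist','w1');T=W['world_to_cam']
print(s['joint_pos'],s['ee_pos'],s['eef_rot'],-T[:3,:3].T@T[:3,3],T[2,:3],T[0,:3])
E
```

```text
clock: 0.65
ee_pos: [0.2283, -0.4335, 0.2986]
eef_rot: [-0.0, 0.985, 0.171, -0.0]
ft_force: [0.5, 1.1, 0.6]
width: 0.0879
grasp_force: 0.0
clock: 1.15
ee_pos: [0.3644, -0.2689, 0.2987]
eef_rot: [0.0, 0.985, 0.171, 0.0]
ft_force: [0.6, 0.3, 0.3]
width: 0.0504
grasp_force: 0.0
clock: 1.65
ee_pos: [0.4997, -0.1038, 0.2986]
eef_rot: [0.0, 0.985, 0.172, -0.0]
ft_force: [-0.7, -0.3, 0.2]
width: 0.0102
grasp_force: 0.0
clock: 2.15
ee_pos: [0.4988, -0.1053, 0.2983]
eef_rot: [-0.0, 0.852, 0.523, -0.0]
ft_force: [-0.6, -0.4, -0.6]
width: 0.0006
grasp_force: 0.0
clock: 2.65
ee_pos: [0.4988, -0.1054, 0.2984]
eef_rot: [-0.0, 0.662, 0.75, -0.0]
ft_force: [1.1, -0.4, 0.3]
width: 0.0004
grasp_force: 0.0
[-0.257 -0.084  1.872  0.     1.354 -0.382] [ 0.499 -0.105  0.298] [-0.     0.662  0.75  -0.   ] [ 0.491 -0.039  0.445] [ 0.032 -0.262 -0.964] [ 0.992  0.123 -0.001]
```

View pics/w1.png

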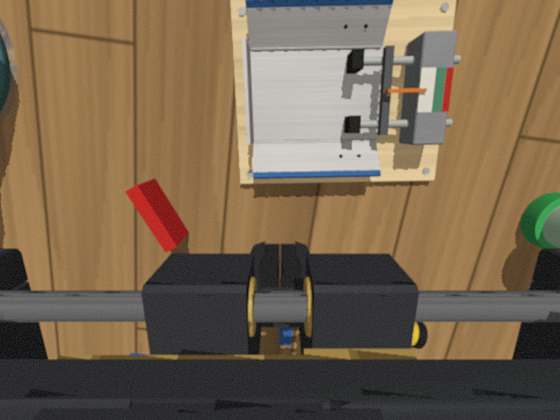

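The wrist view shows the fixture at columns 232–455. The right flap's blue edge runs along row 174 (columns 254–380) and the left one along row 3. The pads are at (355,62) and (352,124). I'll take a second view 90 mm further in +y.

Scaled: 0.045 m is 0.9, -0.005 m is -0.1.

```bash
echo '0.9,-0.1,0,0,0,0,0
0.9,-0.1,0,0,0,0,0
0,0,0,0,0,0,0
0,0,0,0,0,0,0' | python3 -m jog
python3 - <<'E'
from h import *
im,W=snap('wrist','w2'); np.save('W2.npy',W,allow_pickle=True)
E
```

```text
clock: 3.1
ee_pos: [0.4779, -0.0169, 0.2988]
eef_rot: [0.0, 0.662, 0.75, -0.0]
ft_force: [0.8, 0.2, 0.6]
width: 0.0007
grasp_force: 0.0
```

View pics/w2.png

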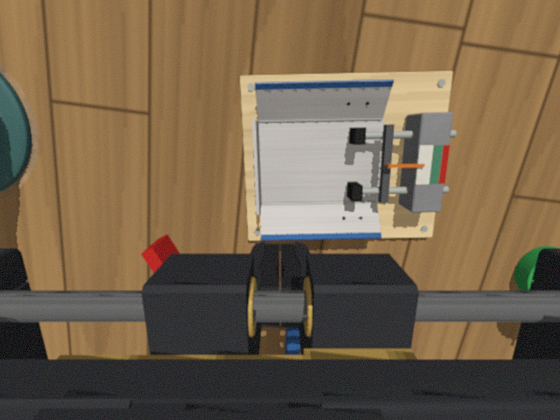

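The second view shows the whole fixture: plywood corners at about (243,77), (450,73), (433,237) and (250,240), the left edge along row 85 and the right edge along row 236. I'll triangulate from these.

```bash
python3 - <<'E'
from h import *
np.set_printoptions(precision=4,suppress=True)
W2=np.load('W2.npy',allow_pickle=True).item(); W1=dict(W2);T=W2['world_to_cam'].copy();R=T[:3,:3]
c=-R.T@T[:3,3]+np.array([.4988,-.1054,.2984])-np.array([.4779,-.0169,.2988]);T[:3,3]=-R@c;W1['world_to_cam']=T;print(c)
Ptop=cams.camera_params('top')
I={k:cv2.imread(f'pics/{k}.png')[:,:,::-1].copy() for k in('w1','w2','t0')}
E={}
for k in I:
    for b in blobs(I[k],amin=20):
        r=cv2.minAreaRect(b)
        if min(r[1])<9 and max(r[1])/min(r[1])>8:
            vx,vy,x0,y0=cv2.fitLine(b,cv2.DIST_L2,0,.01,.01).ravel(); p=b.reshape(-1,2);t=(p-[x0,y0])@[vx,vy]
            e=[np.array([x0+vx*s,y0+vy*s]) for s in(t.min(),t.max())]
            e=sorted(e,key=lambda q:q[0] if k!='t0' else -q[1]); E.setdefault(k,[]).append(e); print(k,np.array(e).ravel(),r[1])
def near(l,y): return l
w2=sorted(E['w2'],key=lambda e:e[0][1]);t=sorted([e for e in E['t0'] if e[0][0]<330],key=lambda e:e[0][0])
for name,i in(('left',0),('right',1)):
    for j in(0,1): print(name,'near far'.split()[j],*cross(ray(W2,*w2[i][j]),ray(Ptop,*t[i][j])))
w1=sorted(E['w1'],key=lambda e:e[0][1])
for j in (0,1): print('right w1w2',*cross(ray(W2,*w2[1][j]),ray(W1,*w1[-1][j])))
# plywood
m=cv2.inRange(cv2.cvtColor(I['w2'],cv2.COLOR_RGB2HSV),(15,40,170),(30,150,255));m[:60]=0;m[245:]=0;m[:,:235]=0;m[:,460:]=0
b=max(cv2.findContours(m,0,1)[0],key=cv2.contourArea);h=cv2.convexHull(b);q=cv2.approxPolyDP(h,6,True).reshape(-1,2).astype(float);print(q.tolist())
Q=np.array([onz(W2,*x,.014) for x in q]);print(Q,np.linalg.norm(Q-np.roll(Q,1,0),axis=1))
# pads triangulate, pointer mark
for n,a,bb in(('padL',(357,136),(355,62)),('padR',(354,190),(352,124))): print(n,*cross(ray(W2,*a),ray(W1,*bb)))
E
```

```text
[ 0.4914 -0.0387  0.445 ]
w1 [253.9631 175.1771 379.0131 172.6473] (4.743607521057129, 125.07808685302734)
w1 [246.9674   3.0361 391.016    1.4532] (6.0, 144.0)
w2 [261.9713 237.4039 379.9871 235.2825] (5.045847415924072, 118.03546142578125)
w2 [255.9595  86.1205 392.0471  83.1876] (4.868414878845215, 136.12002563476562)
t0 [240.7393 248.0427 232.0451 194.9926] (53.75846862792969, 1.479590892791748)
t0 [308.0015 236.9997 298.1956 182.9645] (54.9178352355957, 1.878297209739685)
left near [0.4371 0.0969 0.0745] 0.0031841819141452113
left far [0.5975 0.121  0.0664] 0.0030434700998545157
right near [ 0.4646 -0.0998  0.0573] 0.001893180821406041
right far [ 0.6291 -0.0762  0.0564] 6.633429967292115e-05
right w1w2 [ 0.4638 -0.1027  0.0488] 0.0004918500174522541
right w1w2 [ 0.6319 -0.0783  0.0499] 0.0002253458759090857
[[452.0, 72.0], [446.0, 112.0], [258.0, 240.0], [248.0, 239.0], [240.0, 76.0]]
[[ 0.6934  0.153   0.014 ]
 [ 0.6993  0.1018  0.014 ]
 [ 0.4572 -0.1212  0.014 ]
 [ 0.4414 -0.1215  0.014 ]
 [ 0.4084  0.1128  0.014 ]] [0.2878 0.0515 0.3292 0.0158 0.2366]
padL [0.5752 0.0542 0.0406] 0.0009234496285367179
padR [ 0.5866 -0.0199  0.0357] 0.0010056280075906574
```

Fixture origin is about (0.543, 0.012), yaw 8.0°. Both flaps check out against the text: edges at fixture y = +99 and −102 mm, heights of about 5–7 cm. The pads' midpoint lies at y≈0. Left flap next.

```bash
echo '0.58,0.234,0.72,0,0,-0.016,0
0.58,0.234,0.72,0,0,0,0
0.58,0.234,0.72,0,0,0,0
0.58,0.234,0.72,0,0,0,0
0.58,0.234,0.72,0,0,0,0' | python3 -m jog
echo '0,0,0.56,0,0,0,0
0,0,0.56,0,0,0,0
0,0,0.56,0,0,0,0
0,0,0,0,0,0,0' | python3 -m jog
python3 - <<'E'
from h import *
snap('wrist','w3')
E
```

```text
clock: 3.65
ee_pos: [0.5173, 0.1339, 0.1174]
eef_rot: [0.0, 0.657, 0.754, 0.0]
ft_force: [0.6, -0.7, -0.1]
width: 0.0002
grasp_force: 0.0
clock: 4.05
ee_pos: [0.513, 0.1322, 0.0304]
eef_rot: [-0.002, 0.657, 0.754, -0.004]
ft_force: [-0.7, -0.7, -0.2]
width: 0.0002
grasp_force: 0.0
```

View pics/w3.png

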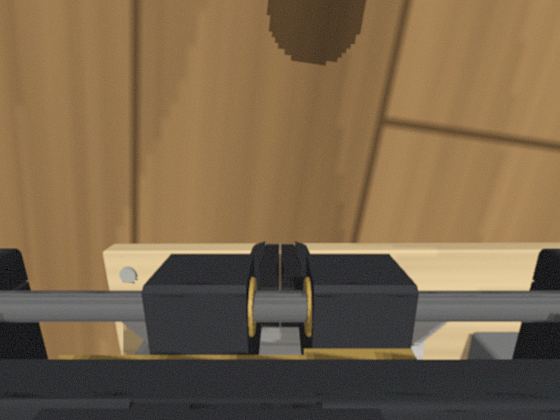

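The fingers are down just outside the left flap; the near-left ply corner shows at (110,248). Now I push in.

Scaled: -0.01 m is -0.2, -0.006 m is -0.12.

```bash
echo '-0.2,0,-0.06,0,0,0,0
-0.2,0,0,0,0,0,0
-0.2,0,0,0,0,0,0
-0.2,0,0,0,0,0,0
-0.12,0,0,0,0,0,0' | python3 -m jog
echo '-0.06,0,0,0,0,0,0
-0.04,0,0,0,0,0,0
0,0,0,0,0,0,0' | python3 -m jog
echo '-0.04,0,0,0,0,0,0
-0.02,0,0,0,0,0,0
0,0,0,0,0,0,0' | python3 -m jog
```

```text
clock: 4.6
ee_pos: [0.5253, 0.0879, 0.0406]
eef_rot: [0.002, 0.656, 0.755, 0.002]
ft_force: [0.6, 1.7, 0.8]
width: 0.0007
grasp_force: 1.0
clock: 4.9
ee_pos: [0.524, 0.0838, 0.0384]
eef_rot: [0.0, 0.656, 0.755, 0.001]
ft_force: [-0.3, 3.3, 3.1]
width: 0.0004
grasp_force: 1.7
clock: 5.2
ee_pos: [0.524, 0.0837, 0.0384]
eef_rot: [-0.001, 0.656, 0.754, 0.002]
ft_force: [-1.3, 15.4, 5.8]
width: 0.0004
grasp_force: 7.6
```

The left flap is at its stop: a 15 N reaction, TCP at fixture y = 73 mm. Over to the right flap.

Scaled: -0.03 m is -0.6, -0.045 m is -0.9.

```bash
echo '0.4,0,0,0,0,0,0
0.2,0,-0.6,0,0,0,0
0,0,-0.8,0,0,0,0
-0.9,0,-0.6,0,0,0,0
-0.9,0,0,0,0,0,0' | python3 -m jog
echo '-0.9,0,0,0,0,0,0
-0.9,0,0,0,0,0,0
-0.9,0,0,0,0,0,0
-0.24,0,0.4,0,0,0,0
0,0,0,0,0,0,0' | python3 -m jog
python3 - <<'E'
from h import *
s=env.sense();d=s['ee_pos']-[.543,.0123,0];print(d[0]*.9902+d[1]*.1397,-d[0]*.1397+d[1]*.9902,s['ee_pos'])
im,W=snap('wrist','w4')
np.save('W4.npy',W,allow_pickle=True)
E
```

```text
clock: 5.7
ee_pos: [0.5345, 0.0245, 0.1399]
eef_rot: [0.003, 0.654, 0.756, 0.002]
ft_force: [1.9, -0.1, -0.7]
width: 0.0006
grasp_force: 0.0
clock: 6.2
ee_pos: [0.5495, -0.123, 0.1124]
eef_rot: [-0.002, 0.657, 0.754, -0.002]
ft_force: [-1.2, -0.0, 0.0]
width: 0.0005
grasp_force: 0.0
-0.012446288445364651 -0.13485209905501716 [ 0.54951444 -0.12296765  0.11243853]
```

View pics/w4.png

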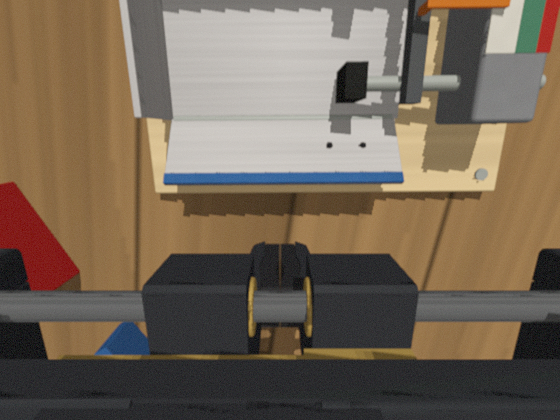

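The right flap is still half raised, with its edge at row 178. The fingers are outside it. I go down and push in.

Scaled: 0.026 m is 0.52, 0.022 m is 0.44.

```bash
echo '0,0,0.52,0,0,0,0
0,0,0.52,0,0,0,0
0,0,0.44,0,0,0,0
0,0,0,0,0,0,0
0.24,0,0,0,0,0,0' | python3 -m jog
echo '0.24,0,0,0,0,0,0
0.24,0,0,0,0,0,0
0.24,0,0,0,0,0,0
0.16,0,0,0,0,0,0
0,0,0,0,0,0,0' | python3 -m jog
echo '0.06,0,0,0,0,0,0
0.04,0,0,0,0,0,0
0,0,0,0,0,0,0' | python3 -m jog
```

```text
clock: 6.75
ee_pos: [0.5504, -0.1086, 0.0418]
eef_rot: [-0.0, 0.656, 0.755, -0.0]
ft_force: [0.3, -0.2, 0.2]
width: 0.0005
grasp_force: 0.0
clock: 7.25
ee_pos: [0.5454, -0.0642, 0.0434]
eef_rot: [0.001, 0.655, 0.755, 0.001]
ft_force: [0.4, -0.4, 1.8]
width: 0.0004
grasp_force: 0.3
clock: 7.55
ee_pos: [0.5431, -0.06, 0.0411]
eef_rot: [-0.001, 0.656, 0.755, -0.0]
ft_force: [1.0, -1.5, -0.5]
width: 0.0004
grasp_force: 0.2
```

Scaled: 0.002 m is 0.04, 0.001 m is 0.02.

```bash
echo '0.04,0,0,0,0,0,0
0.02,0,0,0,0,0,0
0,0,0,0,0,0,0' | python3 -m jog
echo '0.02,0,0,0,0,0,0
0.02,0,0,0,0,0,0
0,0,0,0,0,0,0' | python3 -m jog
```

```text
clock: 7.85
ee_pos: [0.5431, -0.0599, 0.0411]
eef_rot: [0.001, 0.655, 0.755, -0.001]
ft_force: [0.8, -10.3, -0.9]
width: 0.0005
grasp_force: 5.3
clock: 8.15
ee_pos: [0.5431, -0.0598, 0.0411]
eef_rot: [0.002, 0.655, 0.755, -0.002]
ft_force: [1.0, -17.5, -1.3]
width: 0.0004
grasp_force: 9.0
```

Both flaps are at their stops: 15 N and 17 N, the TCPs symmetric about fixture y = +1 mm. Now to the board for a look.

Scaled: -0.04 m is -0.8, -0.02 m is -0.4.

```bash
echo '-0.4,0,0,0,0,0,0
-0.4,0,-0.8,0,0,0,0.07
-0.4,-0.1,-0.9,0,0,0,0.07
-0.8,-0.1,-0.6,0,0,0,0.07
-0.8,-0.1,-0.6,0,0,0,0.07' | python3 -m jog
echo '-0.8,-0.1,-0.6,0,0,0,0.07
-0.8,-0.1,-0.6,0,0,0,0.07
-0.8,-0.1,0,0,0,0,0.07
-0.8,-0.1,0,0,0,0,0.07
0,0,0,0,0,0,0.07' | python3 -m jog
python3 - <<'E'
from h import *
np.set_printoptions(precision=4,suppress=True)
im,W=snap('wrist','w5');np.save('W5.npy',W,allow_pickle=True);tp,P=snap('top','t5')
for b in blobs(im,amin=100)+blobs(tp,amin=60):
    r=cv2.minAreaRect(b);print(r,cv2.contourArea(b))
E
```

```text
clock: 8.65
ee_pos: [0.5471, -0.1962, 0.1871]
eef_rot: [-0.001, 0.656, 0.755, 0.0]
ft_force: [1.0, 0.1, -0.2]
width: 0.0305
grasp_force: 0.0
clock: 9.15
ee_pos: [0.5492, -0.3608, 0.2448]
eef_rot: [-0.0, 0.658, 0.753, -0.001]
ft_force: [0.8, 0.8, -1.2]
width: 0.0692
grasp_force: 0.0
((185.50155639648438, 262.4161071777344), (331.0530090332031, 48.566734313964844), 7.062602519989014) 9325.5
((273.21697998046875, 141.99057006835938), (17.090511322021484, 90.51640319824219), 1.9091525077819824) 1407.0
((187.57691955566406, 113.11537170410156), (69.6148681640625, 18.027755737304688), 56.3099365234375) 1103.5
((433.1549072265625, 277.8230285644531), (45.16640090942383, 10.975634574890137), 86.18592071533203) 383.5
((372.56927490234375, 212.55389404296875), (7.194014072418213, 27.78377914428711), 82.87498474121094) 152.5
((213.50001525878906, 88.99999237060547), (21.920310974121094, 21.920310974121094), 45.0) 384.0
((445.81036376953125, 99.22413635253906), (71.86408996582031, 31.382511138916016), 21.801410675048828) 422.0
```

View pics/w5.png

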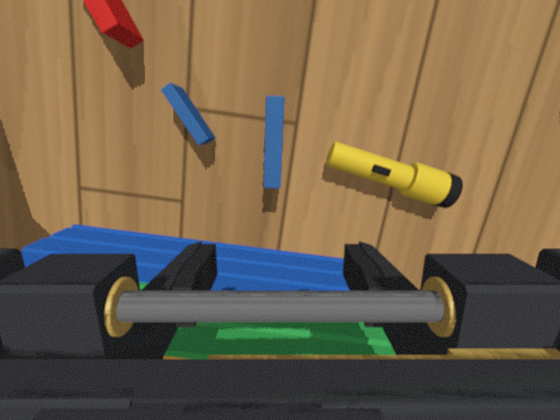

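The wrist view shows the board's top face at columns 264–284 and rows 97–187, centred at (273,142), almost from straight above. The decoy is at (188,113), the torch to the right.

```bash
python3 - <<'E'
from h import *
np.set_printoptions(precision=4,suppress=True)
W=np.load('W5.npy',allow_pickle=True).item();P=cams.camera_params('top')
im=cv2.imread('pics/w5.png')[:,:,::-1].copy()
b=[k for k in blobs(im,amin=1000) if cv2.boundingRect(k)[1]<120 and cv2.boundingRect(k)[0]>240][0]
r=cv2.minAreaRect(b)
for z in(.06,):
    q=np.array([onz(W,*x,z) for x in cv2.boxPoints(r)]);print(q,np.linalg.norm(q-np.roll(q,1,0),axis=1),q.mean(0))
vx,vy,x0,y0=cv2.fitLine(b,cv2.DIST_L2,0,.01,.01).ravel();a=onz(W,x0,y0,.06);c=onz(W,x0+30*vx,y0+30*vy,.06);d=c-a;print('long dir',np.degrees(np.arctan2(d[1],d[0])))
print('tri',*cross(ray(W,*r[0]),ray(P,376.4,212.1)))
# end corners of top face in top view: ends rows
print(env.sense()['ee_pos'],env.sense()['eef_rot'])
tp=cv2.imread('pics/t0.png')[:,:,::-1].copy()
hsv=cv2.cvtColor(tp[200:226,354:400],cv2.COLOR_RGB2HSV)[:,:,2]
for l in hsv[4:20,::3]: print(*l)
E
```

```text
[[ 0.5304 -0.3601  0.06  ]
 [ 0.522  -0.2626  0.06  ]
 [ 0.5401 -0.2607  0.06  ]
 [ 0.55   -0.3581  0.06  ]] [0.0197 0.0978 0.0182 0.0978] [ 0.5356 -0.3104  0.06  ]
long dir 95.07290938320455
tri [ 0.5355 -0.3088  0.0413] 0.0010593967554969397
[ 0.5493 -0.3568  0.2443] [-0.0016  0.6567  0.7541  0.0003]
170 171 170 166 165 160 157 156 153 151 148 149 143 143 134 130
145 143 139 136 130 125 122 117 116 115 114 113 113 100 111 111
113 111 108 110 98 111 111 116 119 120 110 99 143 132 133 135
123 124 127 131 106 136 138 137 118 110 125 132 169 161 150 150
138 139 137 138 113 130 116 130 131 147 155 154 154 154 124 125
135 136 132 114 142 129 141 158 155 151 152 153 154 151 85 85
136 135 108 129 172 153 152 155 157 153 153 153 156 155 80 79
133 135 108 155 156 153 153 154 153 155 154 156 154 154 76 73
133 134 119 158 154 155 156 155 153 154 155 158 147 127 70 69
131 131 122 157 156 154 153 155 156 161 130 127 113 66 67 67
131 130 119 158 156 152 157 136 128 129 87 73 69 66 70 69
132 129 121 162 146 124 125 97 76 75 59 55 58 73 108 108
130 130 123 126 111 75 69 60 54 60 66 104 111 107 132 131
134 133 106 71 68 62 58 63 69 110 111 130 134 133 135 134
135 139 83 101 73 108 111 112 112 137 134 136 135 136 136 135
139 140 117 138 96 138 138 137 138 138 138 137 136 138 136 137
```

Board centre is (0.5357, −0.310), yaw 5.1°. The face measures 98 × 19 mm, which agrees with a 60 mm height. The torch is close, so I open to only 46 mm, then rotate and descend.

Scaled: 0.02 m is 0.4, 0.04 m is 0.8.

```bash
echo '0,0,0,0,0,0.049,0.046
0.32,-0.062,0.4,0,0,0,0.046
0.32,-0.062,0.8,0,0,0,0.046
0.316,-0.064,0.8,0,0,0,0.046
0,0,0.6,0,0,0,0.046' | python3 -m jog
echo '0,0,0,0,0,0,0.046
0,0,0,0,0,0,0.046' | python3 -m jog
python3 - <<'E'
from h import *
s=env.sense();d=s['ee_pos']-[.5357,-.31,.023];print(d, 'dx',-(-.0884*d[0]+.9961*d[1]),'dy',-(.9961*d[0]+.0884*d[1]),s['eef_rot'],2*np.degrees(np.arctan2(s['eef_rot'][2],s['eef_rot'][1])))
E
```

```text
clock: 9.75
ee_pos: [0.5342, -0.3051, 0.1126]
eef_rot: [-0.003, 0.673, 0.739, 0.0]
ft_force: [0.9, -0.3, -0.9]
width: 0.0457
grasp_force: 0.0
clock: 9.95
ee_pos: [0.5362, -0.3085, 0.1156]
eef_rot: [-0.001, 0.674, 0.739, 0.0]
ft_force: [-0.6, 0.1, 0.1]
width: 0.0457
grasp_force: 0.0
[0.00046934 0.001517   0.09256176] dx -0.0014695981766631068 dy -0.0006016173343945122 [-1.01910986e-03  6.73762788e-01  7.38946998e-01  2.51254935e-06] 95.28365141060408
```

```bash
echo '-0.02,-0.01,0.6,0,0,0,0.046
0,0,0.6,0,0,0,0.046
0,0,0.4,0,0,0,0.046
0,0,0.22,0,0,0,0.046
0,0,0,0,0,0,0.046' | python3 -m jog
echo '0,0,0,0,0,0,0.01
0,0,0,0,0,0,0.01
0,0,0,0,0,0,0.01
0,0,0,0,0,0,0.01
0,0,0,0,0,0,0.01' | python3 -m jog 30
```

```text
clock: 10.45
ee_pos: [0.5363, -0.3111, 0.0251]
eef_rot: [-0.0, 0.674, 0.739, 0.0]
ft_force: [-0.1, -0.5, 1.1]
width: 0.0464
grasp_force: 0.0
clock: 10.95
ee_pos: [0.5366, -0.3115, 0.0261]
eef_rot: [0.001, 0.674, 0.739, 0.0]
ft_force: [-0.7, 0.7, 5.4]
width: 0.02
grasp_force: 29.3
```

Grasped: opening 20.0 mm, grip 29 N. Lift, turn to the fixture's yaw and carry over.

Scaled: -0.04 m is -0.8, -0.03 m is -0.6.

```bash
echo '0,0,-0.4,0,0,0,0.01
0,0,-0.8,0,0,0,0.01
0,0,-0.8,0,0,-0.024,0.01
0,0,-0.6,0,0,-0.024,0.01
0.4,0.04,0,0,0,0,0.01' | python3 -m jog
echo '0.8,0.092,0,0,0,0,0.01
0.8,0.092,0,0,0,0,0.01
0.8,0.092,0,0,0,0,0.01
0.8,0.092,0,0,0,0,0.01
0.8,0.092,0,0,0,0,0.01' | python3 -m jog
echo '0.8,0.092,0,0,0,0,0.01
0.6,0.092,0,0,0,0,0.01
0.4,0.05,0,0,0,0,0.01
0.2,0,0,0,0,0,0.01
0,0,0,0,0,0,0.01' | python3 -m jog
echo '0,0,0,0,0,0,0.01
0,0,0,0,0,0,0.01' | python3 -m jog
python3 - <<'E'
from h import *
s=env.sense();d=s['ee_pos']-[.5429,.0133,0];print('fx',d[0]*.9902+d[1]*.1397,'fy',-d[0]*.1397+d[1]*.9902,2*np.degrees(np.arctan2(s['eef_rot'][2],s['eef_rot'][1])))
im,W=snap('wrist','w6');np.save('W6.npy',W,allow_pickle=True)
E
```

```text
clock: 11.45
ee_pos: [0.5386, -0.2941, 0.1607]
eef_rot: [0.006, 0.657, 0.754, 0.001]
ft_force: [0.7, -0.3, -0.7]
width: 0.0199
grasp_force: 29.4
clock: 11.95
ee_pos: [0.5282, -0.0869, 0.1526]
eef_rot: [-0.002, 0.657, 0.754, -0.001]
ft_force: [1.1, 0.6, -1.1]
width: 0.0197
grasp_force: 29.4
clock: 12.45
ee_pos: [0.5265, 0.0124, 0.1534]
eef_rot: [-0.001, 0.656, 0.755, -0.001]
ft_force: [-0.3, 0.2, -1.0]
width: 0.0195
grasp_force: 29.4
clock: 12.65
ee_pos: [0.5278, 0.0101, 0.1545]
eef_rot: [-0.0, 0.657, 0.754, -0.0]
ft_force: [0.3, 1.0, -1.4]
width: 0.02
grasp_force: 29.4
fx -0.015373292891825199 fy -0.0010253204660166403 97.90679657550999
```

View pics/w6.png

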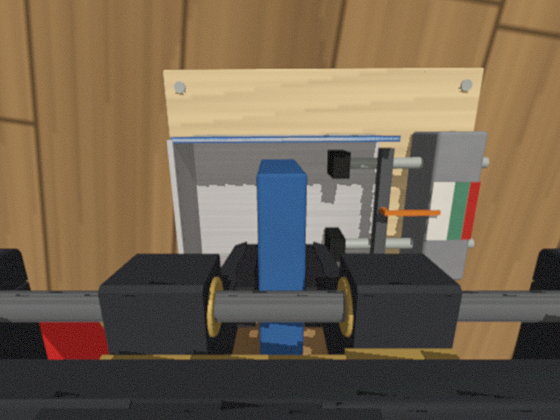

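The left flap stands upright (its edge runs along row 138). The board hangs between the fingers, with the left end of its top at about (281,173) and the right end near row 352. The pads are clear ahead at (340,165) and (335,240). I check the centring along y.

```bash
python3 - <<'E'
from h import *
W=np.load('W6.npy',allow_pickle=True).item()
def fx(p): d=p-np.array([.5429,.0133,0]);return np.round([d[0]*.9902+d[1]*.1397,-d[0]*.1397+d[1]*.9902,p[2]],4)
z=.1545-.0261+.06
im=cv2.imread('pics/w6.png')[:,:,::-1].copy();v=cv2.cvtColor(im,cv2.COLOR_RGB2HSV)[:,:,2]
print(v[155:182,281],v[340:362,281])
print('top face L',fx(onz(W,281,173,z)),'R',fx(onz(W,281,352,z)),'bottom L',fx(onz(W,281,161,z-.06)))
print('flap edge',fx(onz(W,282,138.5,.073)))
for a in((262,176),(305,175),(262,285),(305,285)):print(fx(onz(W,*a,z)))
E
```

```text
[118 123 127 120 115 120 123 119 118 120 118 125 119 123 124 121 120 122
 135 146 152 148 148 145 146 144 144] [142 144 147 140 111  85  80  84  85  85  85  84  85  87  78  84  97  95
  91  64  43  49]
top face L [-0.0139  0.0498  0.1884] R [-0.0141 -0.0331  0.1884] bottom L [-0.0136  0.0482  0.1284]
flap edge [-0.0127  0.0595  0.073 ]
[-0.0212  0.0487  0.1884]
[-0.0046  0.049   0.1884]
[-0.0222  0.0015  0.1884]
[-0.0036  0.0014  0.1884]
```

The board is centred within 1 mm: its left end is at y≈49, the flap at 59.5. I lower it to the floor.

Scaled: 0.03 m is 0.6, 0.025 m is 0.5.

```bash
echo '0,0,0.6,0,0,-0.002,0.01
0,0,0.6,0,0,0,0.01
0,0,0.5,0,0,0,0.01
0,0,0.3,0,0,0,0.01
0,0,0.08,0,0,0,0.01' | python3 -m jog
echo '0,0,0,0,0,0,0.01
0,0,0.04,0,0,0,0.01
0,0,0.02,0,0,0,0.01
0,0,0,0,0,0,0.01' | python3 -m jog
```

```text
clock: 13.2
ee_pos: [0.5265, 0.0103, 0.0489]
eef_rot: [-0.001, 0.656, 0.755, -0.001]
ft_force: [-0.9, -0.1, -1.4]
width: 0.0206
grasp_force: 29.4
clock: 13.6
ee_pos: [0.5287, 0.011, 0.0488]
eef_rot: [0.001, 0.656, 0.755, 0.001]
ft_force: [-0.5, 0.5, -0.3]
width: 0.02
grasp_force: 29.4
```

```bash
echo '0,0,0.02,0,0,0,0.01
0,0,0.02,0,0,0,0.01
0,0,0,0,0,0,0.01' | python3 -m jog
echo '0,0,0.02,0,0,0,0.01
0,0,0.02,0,0,0,0.01
0,0,0,0,0,0,0.01' | python3 -m jog
```

```text
clock: 13.9
ee_pos: [0.5279, 0.011, 0.0458]
eef_rot: [-0.0, 0.656, 0.755, -0.0]
ft_force: [0.3, -0.2, -1.6]
width: 0.0199
grasp_force: 29.4
clock: 14.2
ee_pos: [0.528, 0.011, 0.0441]
eef_rot: [-0.0, 0.656, 0.755, -0.0]
ft_force: [-1.6, -0.2, 1.9]
width: 0.0199
grasp_force: 29.4
```

```bash
echo '0,0,0.02,0,0,0,0.01
0,0,0,0,0,0,0.01
0,0,0,0,0,0,0.01' | python3 -m jog
python3 - <<'E'
from h import *
print(env.sense()['ft_force'],env.sense()['ee_pos'])
E
```

```text
clock: 14.5
ee_pos: [0.5281, 0.011, 0.044]
eef_rot: [-0.0, 0.656, 0.755, -0.0]
ft_force: [-4.4, 0.6, 9.7]
width: 0.0202
grasp_force: 29.5
[-4.36510184  0.58189656  9.72921927] [0.52807035 0.01102647 0.04401691]
```

On the floor (9.7 N). I ease off 1 mm and slide toward the pads.

Scaled: -0.001 m is -0.02, 0.008 m is 0.16.

```bash
echo '0,0,-0.02,0,0,0,0.01
0,0.14,0,0,0,0,0.01
0,0.16,0,0,0,0,0.01
0,0.16,0,0,0,0,0.01
0,0.12,0,0,0,0,0.01' | python3 -m jog
echo '0,0.04,0,0,0,0,0.01
0,0.04,0,0,0,0,0.01
0,0.04,0,0,0,0,0.01
0,0.04,0,0,0,0,0.01
0,0.04,0,0,0,0,0.01' | python3 -m jog
python3 - <<'E'
from h import *
s=env.sense();d=s['ee_pos']-[.5429,.0133,0];print('fx',d[0]*.9902+d[1]*.1397,'fy',-d[0]*.1397+d[1]*.9902,2*np.degrees(np.arctan2(s['eef_rot'][2],s['eef_rot'][1])))
E
```

```text
clock: 15.0
ee_pos: [0.5564, 0.015, 0.0441]
eef_rot: [-0.001, 0.655, 0.755, -0.001]
ft_force: [-6.3, -1.2, 8.6]
width: 0.0198
grasp_force: 29.6
clock: 15.5
ee_pos: [0.5643, 0.0161, 0.0441]
eef_rot: [-0.002, 0.655, 0.755, -0.002]
ft_force: [-10.9, -2.0, 12.9]
width: 0.0199
grasp_force: 29.6
fx 0.02156247999094116 fy -0.00019456462462464144 98.10746945914812
```

Scaled: -0.001 m is -0.02, 0.002 m is 0.04.

```bash
echo '0,0.04,-0.02,0,0,0,0.01
0,0.04,-0.02,0,0,0,0.01
0,0.04,0,0,0,0,0.01
0,0.04,0,0,0,0,0.01
0,0,0,0,0,0,0.01' | python3 -m jog
python3 - <<'E'
from h import *
s=env.sense();d=s['ee_pos']-[.5429,.0133,0];print('fx',d[0]*.9902+d[1]*.1397,'fy',-d[0]*.1397+d[1]*.9902,2*np.degrees(np.arctan2(s['eef_rot'][2],s['eef_rot'][1])))
E
```

```text
clock: 16.0
ee_pos: [0.5724, 0.0174, 0.0443]
eef_rot: [-0.002, 0.655, 0.755, -0.002]
ft_force: [-6.8, -2.6, -0.3]
width: 0.0198
grasp_force: 29.4
fx 0.029826235775503345 fy -7.520897147218503e-05 98.0941221455008
```

```bash
echo '0,0.04,0.01,0,0,0,0.01
0,0.04,0,0,0,0,0.01
0,0.04,0,0,0,0,0.01
0,0,0,0,0,0,0.01
0,0,0,0,0,0,0.01' | python3 -m jog
python3 - <<'E'
from h import *
s=env.sense();d=s['ee_pos']-[.5429,.0133,0];print('fx',d[0]*.9902+d[1]*.1397,'fy',-d[0]*.1397+d[1]*.9902,2*np.degrees(np.arctan2(s['eef_rot'][2],s['eef_rot'][1])))
im,W=snap('wrist','w7')
cv2.imwrite('pics/w7b.png',cv2.resize(im[:,:,::-1],(800,600)))
E
```

```text
clock: 16.5
ee_pos: [0.5775, 0.0181, 0.0441]
eef_rot: [-0.002, 0.655, 0.755, -0.002]
ft_force: [-8.8, -2.4, 2.3]
width: 0.0199
grasp_force: 29.6
fx 0.034926076994629185 fy -3.744791987678013e-05 98.09677266306662
```

View pics/w7b.png

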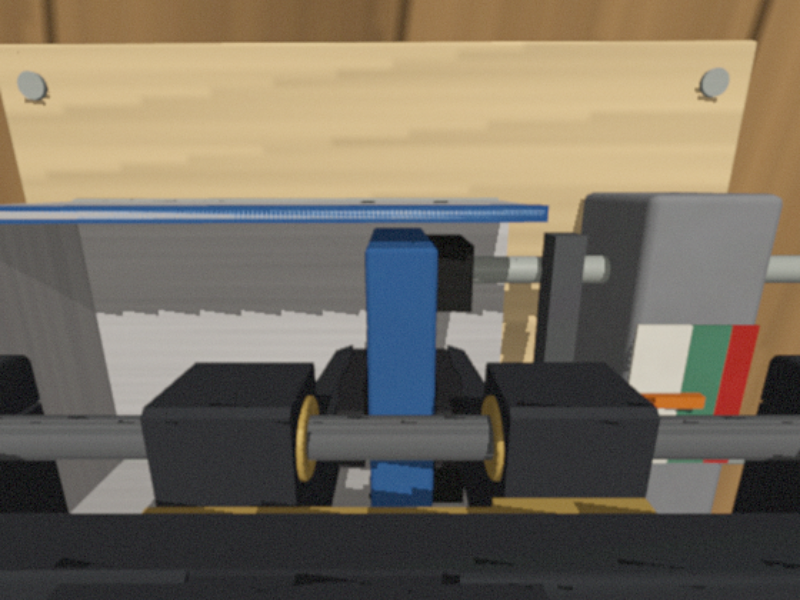

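Board flat against the left pad and square, left flap upright, and the pointer tip at (704,401), inside the green (about 688–723), so about 15.7 mm. I add 0.8 mm and check the flaps numerically.

Careful with the scale: shifts go in shares of 50 mm. That gives: 0.0008 m is 0.016.

```bash
echo '0,0.016,0,0,0,0,0.01
0,0,0,0,0,0,0.01
0,0,0,0,0,0,0.01
0,0,0,0,0,0,0.01' | python3 -m jog
python3 - <<'E'
from h import *
P=cams.camera_params('top');now,_=snap('top','t8');t5=cv2.imread('pics/t5.png')[:,:,::-1].copy()
for n,im in(('t5',t5),('now',now)):
    for b in blobs(im,amin=5):
        x,y,w,h=cv2.boundingRect(b)
        if 220<x<320 and 150<y<260:
            for q in b.reshape(-1,2)[[b[:,0,1].argmin(),b[:,0,1].argmax()]]:
                d=onz(P,*q.astype(float),.073)-[.5429,.0133,0];print(n,q,'fx %.3f fy %.3f'%(d[0]*.9902+d[1]*.1397,-d[0]*.1397+d[1]*.9902))
s=env.sense();print(s['ft_force'],s['ee_pos'],s['clock'])
E
```

```text
clock: 16.95
ee_pos: [0.5781, 0.0182, 0.0441]
eef_rot: [-0.002, 0.655, 0.755, -0.002]
ft_force: [-10.8, -3.1, 3.3]
width: 0.0199
grasp_force: 29.6
now [250 198] fx 0.049 fy 0.049
now [252 207] fx 0.022 fy 0.047
[-9.82007646 -2.15260843  3.21095836] [0.57809548 0.01820374 0.04405907] 17.0
```

```bash
python3 - <<'E'
from h import *
P=cams.camera_params('top')
for f in('t0','t5'):
    im=cv2.imread(f'pics/{f}.png')[:,:,::-1]
    for x in(-.08,-.05,.06):
        row=[]
        for y in(.105,.095,.085,.075,.06,-.06,-.07,-.08,-.09,-.105):
            p=[.5429+x*.9902-y*.1397,.0133+x*.1397+y*.9902,.014];u,v=proj(P,p).round().astype(int);row.append((int(y*1000),im[v,u].tolist()))
        print(f,x,row)
E
```

```text
t0 -0.08 [(105, [37, 67, 114]), (95, [141, 138, 138]), (85, [139, 138, 138]), (75, [135, 133, 133]), (60, [141, 140, 138]), (-60, [199, 203, 197]), (-70, [225, 222, 222]), (-80, [223, 222, 221]), (-90, [223, 221, 220]), (-105, [41, 78, 132])]
t0 -0.05 [(105, [58, 80, 119]), (95, [145, 143, 141]), (85, [138, 136, 136]), (75, [140, 137, 137]), (60, [131, 132, 128]), (-60, [210, 210, 206]), (-70, [227, 225, 223]), (-80, [224, 222, 220]), (-90, [227, 224, 223]), (-105, [44, 85, 148])]
t0 0.06 [(105, [34, 61, 104]), (95, [147, 145, 143]), (85, [135, 132, 132]), (75, [138, 134, 135]), (60, [137, 139, 135]), (-60, [213, 208, 207]), (-70, [228, 224, 224]), (-80, [203, 199, 198]), (-90, [222, 220, 219]), (-105, [44, 73, 121])]
t5 -0.08 [(105, [244, 221, 153]), (95, [233, 202, 140]), (85, [241, 216, 152]), (75, [237, 208, 143]), (60, [101, 104, 110]), (-60, [110, 136, 179]), (-70, [144, 120, 83]), (-80, [150, 126, 89]), (-90, [154, 127, 88]), (-105, [158, 132, 92])]
t5 -0.05 [(105, [243, 220, 151]), (95, [239, 212, 148]), (85, [242, 217, 151]), (75, [236, 208, 145]), (60, [93, 100, 112]), (-60, [108, 148, 207]), (-70, [141, 117, 81]), (-80, [150, 125, 88]), (-90, [153, 129, 89]), (-105, [157, 130, 90])]
t5 0.06 [(105, [244, 221, 153]), (95, [246, 223, 157]), (85, [235, 207, 144]), (75, [245, 221, 155]), (60, [94, 100, 108]), (-60, [88, 115, 164]), (-70, [142, 120, 84]), (-80, [145, 123, 86]), (-90, [144, 121, 84]), (-105, [158, 131, 90])]
```

Both flaps are upright: bare plywood shows beside each, with the thin blue edge over the hinge line. The push along the tray is about 10 N and steady, so I hand in.

```bash
python3 -c "
from bench import order
print(order.job_done())"
```

```text
the job is handed in; nothing more can be done
None
```

I handed the job in at 17 s: both flaps are folded up to their end stops, and the larger blue board stands square on the tray floor, held against the pads at about 10 N with the pointer last seen in the green (about 16 mm travel).

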